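Set a board out over the saw board's end and hold it for sawing

ROBOT

A 6-joint arm with a two-finger parallel gripper is mounted at the origin on the work surface. World frame = base frame: x ahead of the robot, y to its left, z up, the work surface at z = 0. Lengths are in m, angles in degrees, forces in N, time in s.
With the tool pointing down it reaches from about 0.25 to 0.725 m from the base axis. Payload 9.7 kg.
Tool frame: the origin (TCP) lies between the finger pads; the fingertips stand 11 mm ahead of it and the grasp point (between the pads) lies 8 mm behind it; z points along the fingers, x is the direction in which the jaws open and shut, and the axes are right-handed (so a half turn about z gives the same grasp; the last joint's range is limited). The gripper opens to 85 mm and grips with 20 to 120 N. Pads are 22 mm wide; open, the fingers measure 114 mm over their backs; the gripper's body (76 mm by 85 mm) begins 54 mm behind the grasp point. The pads swing forward as they close: fully open they stand 13 mm farther back than shut.
Start: joints at [-63.713, 4.979, 10.078, 95.1, 0, 90], TCP at [0.244, -0.493, 0.242] pointing down, gripper open.
Joint ranges: [-179.16, 179.16], [-48.56, 103.87], [-65.8, 70.77], [-126.05, 130.52], [-82.76, 87.17], [-180, 180]. Speed limits (degrees/s): [127.2, 127.2, 147.25, 180, 180, 180].

INTERFACE

Orientations are given as [roll, pitch, yaw] about the fixed x, y, z axes, in that order (R = Rz(yaw) Ry(pitch) Rx(roll)).
In Python, from workcell import get_obs, camera, job_done, spotter gives the robot as it stands.
- The arm moves only by the tool play_rows, never from a script. Its argument "rows" is a list of rows, each a list of 3 entries, a list of its own where there are three numbers: the closure, from 0 (fully open) to 1 (shut), then the shift along the tool's x, y, z in cm, then the turn, a rotation vector about the tool's x, y, z in degrees. In form: [[claw, [x, y, z], [wx, wy, wz]], ...]. A call has 1 to 12 rows; each row shifts and turns the pose as measured when the row begins, along the tool's axes as they then stand; what a row does not reach is not made up. A row lasts 1/10 s, in which the tool goes at most 50 mm and 8.59 degrees, less where a joint would pass 70% of its speed; a pose out of reach is approached as far as the arm can. A call is refused whole if a number of a shift passes 5 or a number of a turn 8.59, either way. A call with a gripper value outside its range is refused whole. The fingers move at their own pace and stop on an object; "newtons" is the grip in N (left out, the last holds). Time passes only in rows, so rows that do not move let the fingers close. It gives the time, the measured TCP pose, the force and the opening at its end, in the units of the state.
- get_obs(): the state, without advancing time (a new reading comes with each control period).
- camera(name): name is "scene" or "top" or "wrist"; returns a dict with "img" (420x560x3 uint8, red, green, blue), "intrinsics" (3x3 intrinsics, pixels), "k1" (the pictures are not rectified: a ray, as slopes to the right and down, at radius r is drawn at 1 + k1 r^2 times it, then the intrinsics apply), "xyz" and "orientation" of the camera in the world. Camera axes: x right, y down, z forward; pixel columns grow to the right and rows downward; lengths in m; the calibration is good to about 2 mm. A picture is of the moment at which its call begins. There is no depth.
- job_done(): hands the job in, once; it reports no verdict.
Trained networks look in a picture, given as the dict that the camera call returned (one of the last four; its "shot" number tells which), for a name from the list of things; names that differ only in an ending like _2 or _b are one class to them, and where a whole thing is asked for, a point or a joint stands for the part that bears it (a point fixed in the world has none). Each returns a list of dicts, best first, with "confidence" (0 to 1); they miss things now and then, are a little off and sometimes report something else, mostly with a low value. They report only what shows in the picture. A call takes as long as a camera call.
- spotter.spot_in(picture, thing): "point" ([x, y, z] in m, in world coordinates, good to about 4 mm: the middle of the surface that is visible of it).
- spotter.trace(picture, thing): "pixels" (420x560 bool, what is visible of it).
The state is a dict: "time": time; "q": joint angles; "qd": joint speeds; "joint_efforts": joint torques, N m; "ee_pos": TCP position; "tcp_rot": TCP orientation; "wrist_force": force on the tool from outside, world axes, zero at the start; "torque": the same for the moment, N m; "opening": finger opening in m.
Only numpy, scipy, OpenCV 4.12 (cv2) and the standard library are available. Lean on these libraries where they do the work, as an engineer would, in place of code of your own. Each camera call takes 0.05 s, during which the arm holds its last target.

TASK

Press the new saw strip at the end of the saw board down until it sits level with the deck. Then slide the board along the deck (do not lift it), out over the saw end, until its pencil line meets the end of the fence, with its edge flat against the fence. The longer piece to be sawn off then hangs out and would tip, so keep hold of the board all the while it overhangs and finish still holding it firmly, level on the deck and standing still, leaving the other things on the bench alone.

Things in the scene. Friction and masses are not known exactly. Their poses are not given: they have to be found in the camera images.
- sawboard: Saw board fixed to the bench: film-faced plywood, dark brown deck top 45 mm above the bench. Origin at bench level; x points away from the robot, y to its left, turned a little about the vertical. It spans x -90 to 90 mm and y -170 mm (the saw end, robot's right) to 210 mm; from y -170 to -140 mm it is the saw strip, not deck. A short fence block stands on its far side near the saw end.
- fence_end (a point): Corner of the fence's guide face and its saw-end face, at deck height: saw board (60, -140, 45) mm, same axes. The cut will lie at y = 0 of this point. The fence covers x 0 to 30 mm, y 0 to 65 mm from here, 22 mm high; its guide face (x = 0) looks to -x, and the board goes on that side.
- strip (a joint): Saw strip: light wood, 176 mm long (along the saw board's x), 29 mm wide, 11 mm thick, snug in its rebate at the saw end. Its far end is seated, its near end stands up 5 to 12 mm and blocks the board. Value: tilt in rad, 0 = fully down (top 0.8 mm below the deck); starts at 0.03 to 0.07. It stays as left; about 5 to 7 N down on the near end moves it, more nearer the fence.
- strip_top (a point): The place to press: on the strip's top face, 16 mm from its raised near end, mid-width. With the strip home it lies 44 mm above the bench.
- board: Light wood board, 52 mm wide (its x), 400 mm long (its y), 26 mm thick, 0.25 to 0.5 kg, loose on the deck, short of the strip and off the fence. Origin under its centre, z up. Pinch it from above across its width about 25 mm from its inner (+y) end: the fingers then clear the fence at the finish. At the start that end sticks out past the deck: do not press down on it then.
- pencil_line (a point): Middle of the dark pencil line across the board's top, board (0, 60, 26) mm, same axes: 140 mm from the inner end, 260 mm from the outer (-y) end. With the line at the fence's end the board's centre of mass lies 30 mm beyond the saw end, so it tips if not held.
- backsaw: Bystander: brass-backed hand saw with a dark wood handle, lying flat on the bench, 470 mm long, 26 mm high, origin under the blade-handle joint
- trysquare: Bystander: try square, dark wood stock 115 mm long and 18 mm high with a 150 mm steel blade, lying on the bench near the robot; origin under its stock
- offcut: Bystander: short offcut of the same stock as the board, 52 x 85 x 26 mm, on the bench behind the saw board; origin under its centre
- mallet: Bystander: wooden carver's mallet, head 70 x 130 x 65 mm, lying to the robot's left; origin under the head
- bowl: Bystander: turned dark wood bowl, 150 mm across, 60 mm high, right of the robot, near it; origin under its centre
- glue: Bystander: white glue bottle, 64 mm across, 170 mm high, standing behind the saw end; origin under its centre

How it is judged (in metres and radians):
On the way, in this order (a step that is already met when the one before it is completed fails the run):
1. the saw strip is pressed down level with the deck (value of joint strip below 0.012 rad), for 0.2 s.
2. the board lies against the fence, level, held by the fingers, with its pencil line at the fence's end (y of pencil_line in the frame of fence_end between -0.005 and 0.005 m and x of pencil_line in the frame of fence_end above -0.031 m and angle between the y axis of board and the y axis of sawboard, either way round below 0.035 rad and angle between board's own z axis and vertical below 0.025 rad and z of board in the frame of sawboard between 0.041 and 0.049 m and contact force between the fingers and board above 3 N), for 0.2 s.
At the end, for the whole second after the job is handed in: Pencil line within 5 mm of the fence's end; board within 5 mm of the fence (at the line), parallel to it and level within 0.035 and 0.025 rad, underside within 4 mm of deck height, at rest, fingers bearing on it with over 3 N; strip down within 0.012 rad (2 mm) (all of step 2 and value of joint strip below 0.012 rad and linear speed of board below 0.01 m/s and angular speed of board below 0.05 rad/s); the arm keeps its last pose, push and grip.
It fails at once if the board tips or is tilted by more than 0.1 rad (angle between board's own z axis and vertical above 0.1 rad).
It fails at once if the board is lifted more than 15 mm off the deck (z of board in the frame of sawboard above 0.06 m).
It fails at once if a bystander is moved more than 20 mm (distance of any of backsaw, trysquare, offcut, mallet, bowl, glue from where it was at the start of the episode above 0.02 m).
It also fails if it takes over 56 s, if anything falls off the work surface, if the arm or the gripper's body presses on something with over 40 N, if the wrist force passes 120 N, or if a joint passes its speed limit or range.

## Working session

There is one attempt and no reset: what is moved stays moved. The work goes in short steps, Python scripts to look and compute and a tool call to move; the robot and the scene stay as the last step left them, time stands still between calls to the robot, and variables do not carry over. Pictures are saved under pics/ and viewed, and the job is handed in when it is done.

Besides the shell and the picture viewer there is one more tool, called after "Call:" in YAML: its name, and indented under it one key for each argument. play_rows: Moves the arm, as the interface text tells. Its arguments: {"type":"object","properties":{"rows":{"type":"array","items":{"type":"array"}},"newtons":{"type":"number"}},"required":["rows"]}

```bash
ls; mkdir -p pics; cat > h.py <<'E'
import numpy as np, cv2
from scipy.spatial.transform import Rotation as R
from workcell import get_obs, camera, job_done, spotter
def rot(c):
    o=np.array(c["orientation"],float)
    return o if o.shape==(3,3) else R.from_euler('xyz',o,degrees=True).as_matrix()
def ray(c,uv):
    K=np.array(c["intrinsics"]); uv=np.atleast_2d(uv).astype(float)
    d=np.c_[(uv[:,0]-K[0,2])/K[0,0],(uv[:,1]-K[1,2])/K[1,1]]
    s=d.copy()
    for _ in range(20): s=d/(1+c["k1"]*(s**2).sum(1,keepdims=True))
    v=np.c_[s,np.ones(len(s))]@rot(c).T
    return np.array(c["xyz"]),v
def atz(c,uv,z):
    o,v=ray(c,uv); return o+v*((z-o[2])/v[:,2])[:,None]
def proj(c,P):
    K=np.array(c["intrinsics"]); p=(np.atleast_2d(P)-np.array(c["xyz"]))@rot(c)
    s=p[:,:2]/p[:,2:]; s=s*(1+c["k1"]*(s**2).sum(1,keepdims=True))
    return np.c_[s[:,0]*K[0,0]+K[0,2],s[:,1]*K[1,1]+K[1,2]]
def save(c,n): cv2.imwrite("pics/"+n,c["img"][:,:,::-1])
E
python3 - <<'E'
from h import *
print(get_obs())
for n in ["top","scene"]:
    c=camera(n); save(c,n+"0.png"); print(n,c["intrinsics"],c["k1"],c["xyz"],c["orientation"],c["shot"])
    for t in ["sawboard","strip","board","glue","backsaw","trysquare","bowl","mallet","offcut","pencil_line","fence_end","strip_top"]:
        try: print(t,[(np.round(d["point"],4),d["confidence"]) for d in spotter.spot_in(c,t)][:2])
        except Exception as e: print(t,e)
E
```

```text
pics
{'time': 0.0, 'q': array([-6.37134278e+01,  5.01099285e+00,  1.00347692e+01,  9.51008082e+01,
        1.30955074e-03,  9.00016001e+01]), 'qd': array([ 0.03205079, -0.09814679, -0.01798888, -0.15214767, -0.11520917,
       -0.06240944]), 'joint_efforts': array([-2.61837013e-04, -5.20386422e+01,  4.64801252e+01,  1.62709260e-02,
       -6.23265237e-05,  2.79523306e-05]), 'ee_pos': array([ 0.2434808 , -0.49292263,  0.24158692]), 'tcp_rot': array([-1.79998693e+02,  7.70318546e-02, -6.37150279e+01]), 'wrist_force': array([-0.06302996, -0.02723432, -0.18459864]), 'torque': array([-0.01418347,  0.02952631,  0.02177313]), 'opening': 0.08546301958486166}
top [[509.80442354   0.         286.58115422]
 [  0.         509.80442354 210.69599194]
 [  0.           0.           1.        ]] -0.1883358135438239 [0.25743754 0.03855603 1.66820332] [-170.89963799   -0.79604768  -89.52104533] 1
sawboard []
strip [(array([ 0.5748, -0.0955,  0.0487]), 0.88)]
board [(array([0.5826, 0.1518, 0.0705]), 0.83), (array([0.5507, 0.0631, 0.0466]), 0.27)]
glue [(array([ 0.7478, -0.186 ,  0.1099]), 0.88), (array(
[... 638 characters left out ...]
-146.36194639   -0.17362032  112.53926215] 2
sawboard [(array([0.6156, 0.0774, 0.0469]), 0.79)]
strip [(array([ 0.5776, -0.0913,  0.046 ]), 0.84)]
board [(array([0.5868, 0.1657, 0.0679]), 0.97)]
glue [(array([ 0.7769, -0.1837,  0.109 ]), 0.9)]
backsaw [(array([ 0.5732, -0.0931,  0.0489]), 0.6)]
trysquare [(array([0.3049, 0.4033, 0.0076]), 0.72)]
bowl [(array([ 0.3476, -0.251 ,  0.0342]), 0.86)]
mallet [(array([0.605 , 0.5456, 0.0506]), 0.57)]
offcut [(array([0.7514, 0.0684, 0.0295]), 0.58)]
pencil_line [(array([0.5902, 0.1672, 0.0685]), 0.95), (array([ 0.5588, -0.4546,  0.0109]), 0.19)]
fence_end [(array([0.6159, 0.0742, 0.0448]), 0.94)]
strip_top [(array([ 0.5746, -0.0933,  0.0461]), 0.67)]
```

View pics/top0.png

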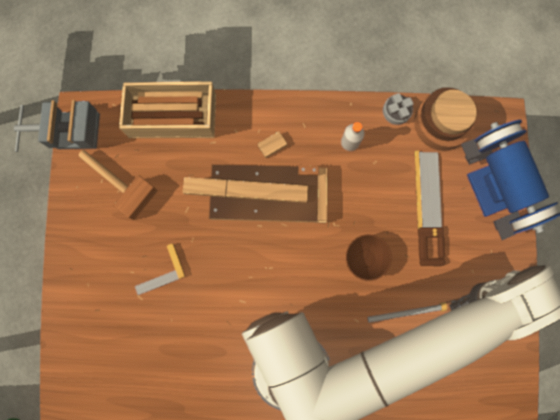

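View pics/scene0.png

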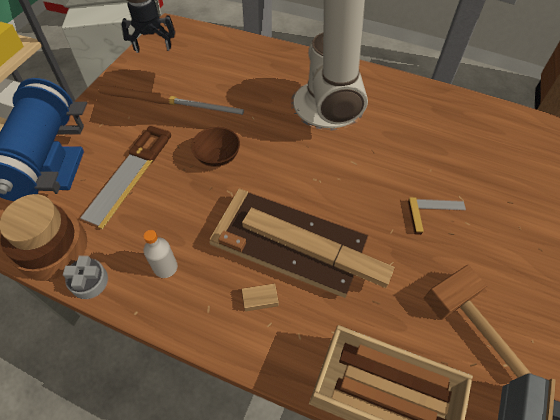

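```bash
python3 - <<'E'
from h import *
c=camera("top")
im=c["img"]
cv2.imwrite("pics/topz.png",cv2.resize(im[60:200,160:360],None,fx=4,fy=4,interpolation=cv2.INTER_CUBIC)[:,:,::-1])
for n in ["strip","board","sawboard"]:
    r=spotter.trace(c,n)
    if not r: print(n,"none");continue
    m=r[0]["pixels"]; print(n,r[0]["confidence"],m.sum())
    z={"strip":0.046,"board":0.071,"sawboard":0.045}[n]
    k,_=cv2.findContours(m.astype(np.uint8),0,2),0
    pts=np.argwhere(m)[:,::-1]
    W=atz(c,pts,z)
    rr=cv2.minAreaRect((W[:,:2]*1000).astype(np.float32)); print(rr, cv2.boxPoints(rr).round(0).tolist())
E
```

```text
strip 0.58 472
((574.422607421875, -96.31182861328125), (26.270980834960938, 172.5111846923828), 89.72200012207031) [[488.0, -109.0], [661.0, -110.0], [661.0, -84.0], [488.0, -83.0]]
board 0.82 1992
((579.9380493164062, 151.35670471191406), (393.7185974121094, 58.65047836303711), 86.22236633300781) [[538.0, -43.0], [596.0, -47.0], [622.0, 346.0], [564.0, 350.0]]
sawboard 0.62 4787
((577.0030517578125, 80.150146484375), (379.39593505859375, 188.6968994140625), 89.7252426147461) [[482.0, -109.0], [670.0, -110.0], [672.0, 269.0], [484.0, 270.0]]
```

The top view shows the saw board, with the strip around (323,195) and the board from (185,185) to (307,193). Its pencil line is at (226,187). The scene view agrees. Next I'll move over the strip for close wrist pictures.

```bash
cat >> h.py <<'E'
def plan(target,yaw,n,p=None,y0=None):
    """rows suggestion from current pose; tool down"""
    o=get_obs(); p=np.array(o["ee_pos"]) if p is None else np.array(p); y=o["tcp_rot"][2] if y0 is None else y0
    dy=(yaw-y+180)%360-180
    d=(np.array(target)-p)*100/n
    rows=[]
    for i in range(n):
        a=np.radians(y+dy*i/n); X=np.array([np.cos(a),np.sin(a),0]);Y=np.array([np.sin(a),-np.cos(a),0])
        rows.append([[round(d@X,2),round(d@Y,2),round(-d[2],2)],round(-dy/n,2)])
    print("from",p.round(4),round(y,2)); [print(r) for r in rows]
E
python3 - <<'E'
from h import *
plan([0.50,-0.09,0.26],0,12)
c=camera("wrist"); save(c,"w0.png"); print(c["xyz"],c["orientation"],c["intrinsics"],c["k1"])
E
```

```text
from [ 0.2436 -0.4931  0.2423] -63.71
[[np.float64(-2.07), np.float64(-3.4), np.float64(-0.15)], np.float64(-5.31)]
[[np.float64(-1.74), np.float64(-3.58), np.float64(-0.15)], np.float64(-5.31)]
[[np.float64(-1.4), np.float64(-3.73), np.float64(-0.15)], np.float64(-5.31)]
[[np.float64(-1.05), np.float64(-3.84), np.float64(-0.15)], np.float64(-5.31)]
[[np.float64(-0.69), np.float64(-3.92), np.float64(-0.15)], np.float64(-5.31)]
[[np.float64(-0.33), np.float64(-3.97), np.float64(-0.15)], np.float64(-5.31)]
[[np.float64(0.04), np.float64(-3.98), np.float64(-0.15)], np.float64(-5.31)]
[[np.float64(0.41), np.float64(-3.96), np.float64(-0.15)], np.float64(-5.31)]
[[np.float64(0.77), np.float64(-3.91), np.float64(-0.15)], np.float64(-5.31)]
[[np.float64(1.13), np.float64(-3.82), np.float64(-0.15)], np.float64(-5.31)]
[[np.float64(1.48), np.float64(-3.7), np.float64(-0.15)], np.float64(-5.31)]
[[np.float64(1.82), np.float64(-3.54), np.float64(-0.15)], np.float64(-5.31)]
[ 0.30496116 -0.4620323   0.37312754] [ 1.64333076e+02  6.71488786e-02 -6.37084270e+01] [[324.91619371   0.         279.93275232]
 [  0.         324.91619371 209.26726187]
 [  0.           0.           1.        ]] -0.07241465215969715
```

View pics/w0.png

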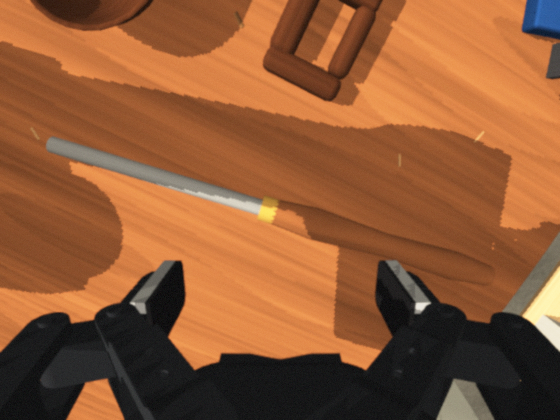

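View pics/topz.png

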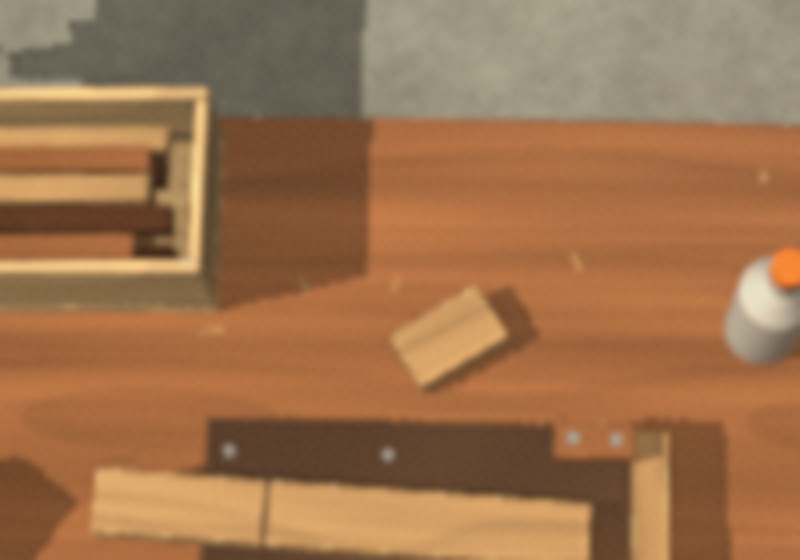

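Call:
play_rows:
  rows:
    - [1, [-2.1, -3.4, -0.2], [0, 0, -5.3]]
    - [1, [-1.7, -3.6, -0.2], [0, 0, -5.3]]
    - [1, [-1.4, -3.7, -0.2], [0, 0, -5.3]]
    - [1, [-1.0, -3.8, -0.2], [0, 0, -5.3]]
    - [1, [-0.7, -3.9, -0.2], [0, 0, -5.3]]
    - [1, [-0.3, -4.0, -0.2], [0, 0, -5.3]]
    - [1, [0, -4.0, -0.2], [0, 0, -5.3]]
    - [1, [0.4, -4.0, -0.2], [0, 0, -5.3]]
    - [1, [0.8, -3.9, -0.2], [0, 0, -5.3]]
    - [1, [1.1, -3.8, -0.2], [0, 0, -5.3]]
    - [1, [1.5, -3.7, -0.2], [0, 0, -5.3]]
    - [1, [1.8, -3.5, -0.2], [0, 0, -5.3]]

```text
time: 2.75
ee_pos: [0.5, -0.0746, 0.2669]
tcp_rot: [179.9, -0.1, 1.9]
wrist_force: [0.8, -0.7, -0.4]
opening: 0.0001
```

```bash
python3 - <<'E'
from h import *
c=camera("wrist"); save(c,"w1.png"); print(c["xyz"],c["orientation"])
plan([0.52,-0.13,0.26],0,3)
for t in ["strip_top","fence_end","pencil_line"]:
        print(t,[(np.round(d["point"],4),d["confidence"]) for d in spotter.spot_in(c,t)][:2])
E
```

```text
[ 0.49745757 -0.00536317  0.39764912] [ 1.64341105e+02 -1.15448741e-01  1.90915174e+00]
from [ 0.5022 -0.0707  0.2665] 2.39
[[np.float64(0.51), np.float64(2.0), np.float64(0.22)], np.float64(0.8)]
[[np.float64(0.54), np.float64(1.99), np.float64(0.22)], np.float64(0.8)]
[[np.float64(0.57), np.float64(1.99), np.float64(0.22)], np.float64(0.8)]
strip_top [(array([ 0.5698, -0.0956,  0.0483]), 0.66)]
fence_end [(array([ 0.5679, -0.0033,  0.0459]), 0.68)]
pencil_line [(array([0.5756, 0.0353, 0.0697]), 0.77)]
```

View pics/w1.png

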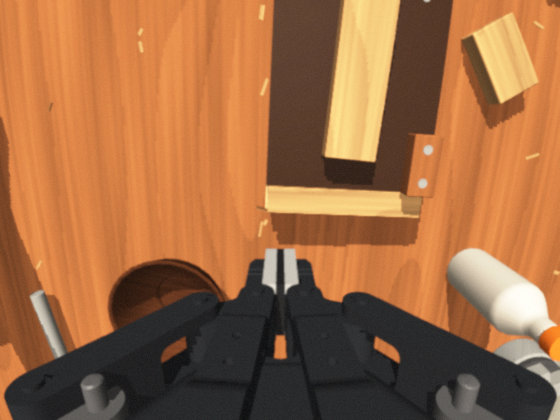

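The wrist view shows the strip from (266,186) to (421,216). The fence block is at (408–441,133–196), with its guide face to the left. The board's outer end is at (325–378,158). I'll zoom in and measure corners.

```bash
python3 - <<'E'
from h import *
c=camera("wrist"); print(c["xyz"],c["orientation"],get_obs()["ee_pos"])
import pickle; pickle.dump({k:c[k] for k in ["img","intrinsics","k1","xyz","orientation"]},open("w2.pkl","wb"))
im=c["img"]
cv2.imwrite("pics/w2z.png",cv2.resize(im[110:235,255:455],None,fx=4,fy=4,interpolation=cv2.INTER_CUBIC)[:,:,::-1])
E
```

```text
[ 0.49732616 -0.00630219  0.39721167] [ 1.64343555e+02 -5.69284786e-02  1.75912889e+00] [ 0.49923675 -0.07635216  0.26654281]
```

View pics/w2z.png

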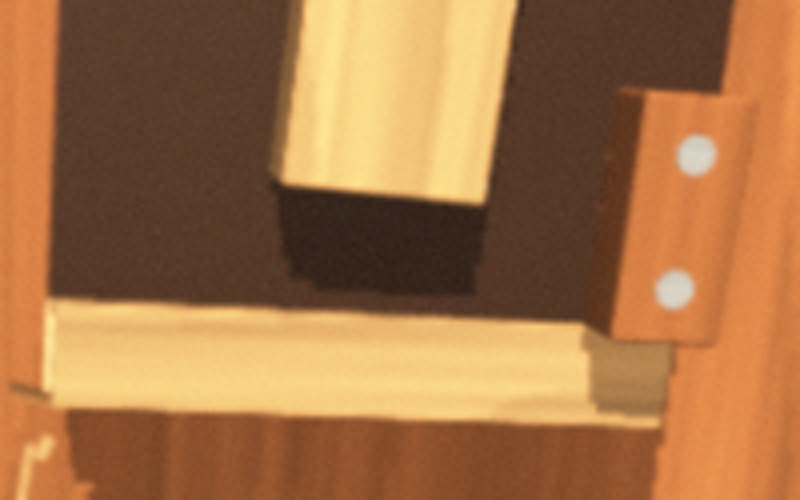

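```bash
python3 - <<'E'
from h import *
import pickle; c=pickle.load(open("w2.pkl","rb"))
def Z(x,y,z): return atz(c,[(x+.5)/4-.5+255,(y+.5)/4-.5+110],z)[0]
for n,x,y,z in [("fence bot",585,325,.045),("fence top",607,335,.067),("fence top far",645,92,.067),("fence top xfar near",717,345,.067),("boardL",285,185,.071),("boardR",487,205,.071),("boardL2",300,0,.071),("boardR2",518,0,.071),
 ("strip nearL deckside",55,300,.055),("strip nearL outside",50,405,.055),("strip far out",660,427,.044),("deck edge near",45,300,.045),("deck edge@fence",585,323,.045),("deck left",58,0,.045),("deck right",735,0,.045)]:
    print(n,Z(x,y,z).round(4))
plan([0.507,-0.10,0.12],0,4)
E
```

```text
fence bot [ 0.6355 -0.0795  0.045 ]
fence top [ 0.6331 -0.0774  0.067 ]
fence top far [ 0.6348 -0.0145  0.067 ]
fence top xfar near [ 0.6634 -0.0791  0.067 ]
boardL [ 0.5447 -0.0408  0.071 ]
boardR [ 0.5962 -0.044   0.071 ]
boardL2 [0.5455 0.0039 0.071 ]
boardR2 [0.5988 0.0061 0.071 ]
strip nearL deckside [ 0.4874 -0.0751  0.055 ]
strip nearL outside [ 0.4866 -0.1044  0.055 ]
strip far out [ 0.6619 -0.1088  0.044 ]
deck edge near [ 0.4843 -0.0772  0.045 ]
deck edge@fence [ 0.6354 -0.0789  0.045 ]
deck left [0.4861 0.0026 0.045 ]
deck right [0.6655 0.01   0.045 ]
from [ 0.4992 -0.0764  0.2665] 1.66
[[np.float64(0.18), np.float64(0.6), np.float64(3.66)], np.float64(0.42)]
[[np.float64(0.18), np.float64(0.6), np.float64(3.66)], np.float64(0.42)]
[[np.float64(0.19), np.float64(0.59), np.float64(3.66)], np.float64(0.42)]
[[np.float64(0.19), np.float64(0.59), np.float64(3.66)], np.float64(0.42)]
```

Call:
play_rows:
  rows:
    - [1, [0.1, 0.4, 4.0], [0, 0, 0.4]]
    - [1, [0.1, 0.4, 4.0], [0, 0, 0.4]]
    - [1, [0.1, 0.4, 4.0], [0, 0, 0.4]]
    - [1, [0.1, 0.3, 4.0], [0, 0, 0.4]]
    - [1, [0, 0, 1.0], [0, 0, 0]]
    - [1, [0, 0, 0], [0, 0, 0]]

```text
time: 3.6
ee_pos: [0.502, -0.0988, 0.0941]
tcp_rot: [179.8, -0.4, -0.8]
wrist_force: [-0.0, -0.2, 0.2]
opening: 0.0003
```

```bash
python3 - <<'E'
from h import *
o=get_obs();print(o["ee_pos"],o["tcp_rot"],o["wrist_force"])
c=camera("scene")
im=c["img"]
cv2.imwrite("pics/s1z.png",cv2.resize(im[160:300,190:390],None,fx=4,fy=4,interpolation=cv2.INTER_CUBIC)[:,:,::-1])
E
```

```text
[ 0.50195898 -0.0988359   0.09406519] [179.84712134  -0.41058498  -0.80791501] [-0.01559966 -0.15463292  0.21892435]
```

View pics/s1z.png

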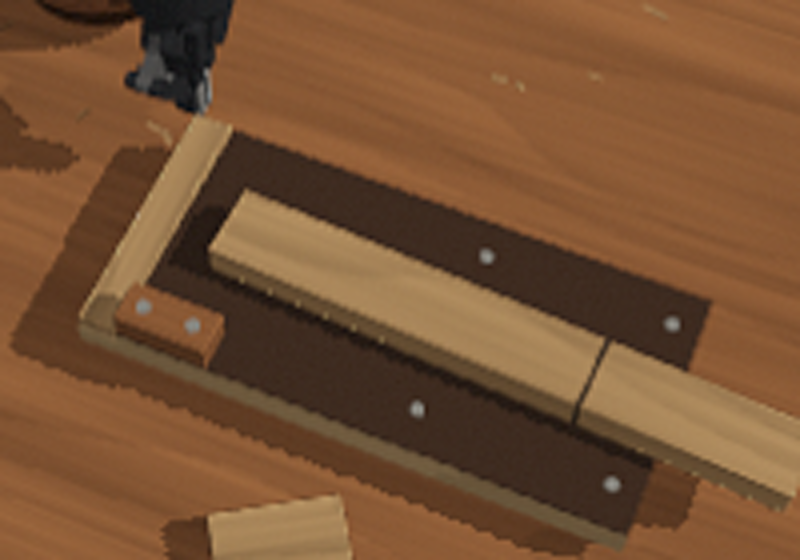

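```bash
python3 - <<'E'
from h import *
c=camera("scene")
def Z(x,y,z): return atz(c,[(x+.5)/4-.5+190,(y+.5)/4-.5+160],z)[0].round(4)
print("strip near out",Z(197,118,.055),"near in",Z(233,127,.055),"far out",Z(83,320,.044))
print("fence top end-guide",Z(135,285,.067),"fence top guide far",Z(223,318,.067),"fence top far-x end",Z(117,317,.067))
print("line",Z(608,340,.071),Z(575,400,.071),"board out",Z(246,190,.071),Z(211,250,.071))
print("deck left inner corner",Z(710,300,.045),"far",Z(627,535,.045))
E
```

```text
strip near out [ 0.4935 -0.103   0.055 ] near in [ 0.4909 -0.0765  0.055 ] far out [ 0.664 -0.106  0.044]
fence top end-guide [ 0.6384 -0.0781  0.067 ] fence top guide far [ 0.6387 -0.0153  0.067 ] fence top far-x end [ 0.6642 -0.0781  0.067 ]
line [0.5618 0.217  0.071 ] [0.6101 0.2109 0.071 ] board out [ 0.5454 -0.0411  0.071 ] [ 0.5973 -0.0427  0.071 ]
deck left inner corner [0.4918 0.2696 0.045 ] far [0.6715 0.2678 0.045 ]
```

Call:
play_rows:
  rows:
    - [1, [0.2, -0.9, 0], [0, 0, 0]]
    - [1, [0, 0, 1.5], [0, 0, 0]]
    - [1, [0, 0, 0.5], [0, 0, 0]]
    - [1, [0, 0, 0.3], [0, 0, 0]]
    - [1, [0, 0, 0.3], [0, 0, 0]]
    - [1, [0, 0, 0.3], [0, 0, 0]]

```text
time: 4.3
ee_pos: [0.5091, -0.089, 0.0709]
tcp_rot: [179.7, -1.1, -0.7]
wrist_force: [0.1, 0.6, -0.2]
opening: -0.0003
```

Call:
play_rows:
  rows:
    - [1, [-0.5, 0.1, 0], [0.3, -1.1, -0.5]]
    - [1, [0, 0, 0.3], [0, 0, 0]]
    - [1, [0, 0, 0.3], [0, 0, 0]]
    - [1, [0, 0, 0.2], [0, 0, 0]]

```text
time: 4.7
ee_pos: [0.5035, -0.0902, 0.062]
tcp_rot: [-179.9, 0.2, -0.2]
wrist_force: [0.0, 0.3, 0.2]
opening: -0.0003
```

Call:
play_rows:
  rows:
    - [1, [0, 0, 0.2], [0, 0, 0]]
    - [1, [0, 0, 0.2], [0, 0, 0]]

```text
time: 4.9
ee_pos: [0.5033, -0.0902, 0.0583]
tcp_rot: [-179.9, 0.2, -0.2]
wrist_force: [-3.0, 1.0, 5.0]
opening: 0.0002
```

Call:
play_rows:
  rows:
    - [1, [0, 0, 0.2], [0, 0, 0]]

```text
time: 5.0
ee_pos: [0.5031, -0.0902, 0.0565]
tcp_rot: [-179.9, 0.2, -0.2]
wrist_force: [-2.8, 0.9, 5.0]
opening: 0.0
```

Call:
play_rows:
  rows:
    - [1, [0, 0, 0.2], [0, 0, 0]]

```text
time: 5.1
ee_pos: [0.5031, -0.0902, 0.0548]
tcp_rot: [-179.9, 0.1, -0.2]
wrist_force: [-4.2, 1.0, 14.1]
opening: -0.0002
```

Call:
play_rows:
  rows:
    - [1, [0, 0, 0.15], [0, 0, 0]]
    - [1, [0, 0, 0.1], [0, 0, 0]]
    - [1, [0, 0, 0.1], [0, 0, 0]]

```text
time: 5.4
ee_pos: [0.503, -0.0902, 0.0547]
tcp_rot: [-180.0, 0.0, -0.2]
wrist_force: [-4.2, 0.6, 10.9]
opening: -0.0003
```

```bash
python3 - <<'E'
from h import *
c=camera("scene");print(get_obs()["wrist_force"],get_obs()["ee_pos"])
im=c["img"]
cv2.imwrite("pics/s2z.png",cv2.resize(im[170:250,200:310],None,fx=7,fy=7,interpolation=cv2.INTER_CUBIC)[:,:,::-1])
E
```

```text
[-5.20326934  0.24048412 10.26286939] [ 0.50301194 -0.09025947  0.05473592]
```

View pics/s2z.png

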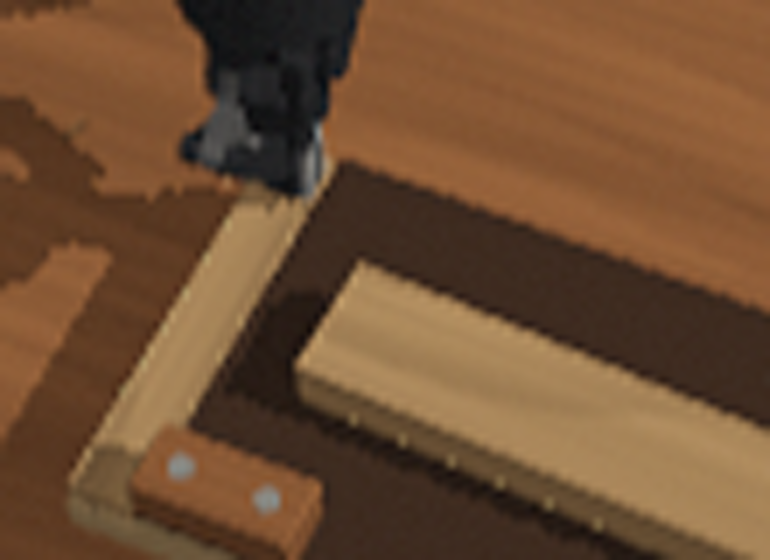

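Call:
play_rows:
  rows:
    - [1, [0, 0, 0.3], [0, 0, 0]]
    - [1, [0, 0, 0.3], [0, 0, 0]]
    - [1, [0, 0, -3], [0, 0, 0]]
    - [1, [0, 0, -4], [0, 0, 0]]
    - [0, [0.8, -3, -4], [0, 0, 0]]
    - [0, [1, -4, -4], [0, 0, 0.5]]
    - [0, [1, -4, -4], [0, 0, 0.5]]
    - [0, [1, -4, -2], [0, 0, 0.5]]
    - [0, [1, -4, 0], [0, 0, 0.5]]
    - [0, [1, -4, 0], [0, 0, 0.5]]
    - [0, [1, -4, 0], [0, 0, 0.5]]
    - [0, [0, 0, 0], [0, 0, 0.5]]

```text
time: 6.65
ee_pos: [0.5772, 0.1769, 0.2611]
tcp_rot: [-179.8, -0.5, -4.1]
wrist_force: [0.5, -0.6, -0.0]
opening: 0.0851
```

```bash
python3 - <<'E'
from h import *
c=camera("wrist"); print(c["xyz"],c["orientation"],get_obs()["ee_pos"],get_obs()["tcp_rot"],get_obs()["qd"].round(1))
import pickle; pickle.dump({k:c[k] for k in ["img","intrinsics","k1","xyz","orientation"]},open("w3.pkl","wb"))
save(c,"w3.png")
print(spotter.spot_in(c,"pencil_line"))
E
```

```text
[0.58102229 0.24559222 0.3921634 ] [164.57762932  -0.45628433  -4.0866512 ] [0.57680939 0.1751723  0.26144664] [-179.85616487   -0.49271396   -4.15715946] [-2.7 -2.1 -1.6  0.6 -0.5 -2.5]
[{'point': [0.586, 0.2022, 0.0721], 'confidence': 0.92}]
```

View pics/w3.png

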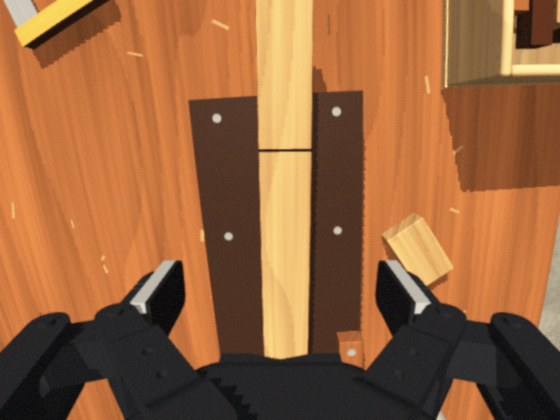

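The line crosses the board at row 150, columns 258–312. The deck's inner corners are at (191,101) and (362,91). The board's inner end is out of view.

```bash
python3 - <<'E'
from h import *
import pickle; c=pickle.load(open("w3.pkl","rb"))
P=lambda u,v,z: atz(c,[u,v],z)[0].round(4)
print("line",P(258,150.5,.071),P(312,150.5,.071),"top",P(257,2,.071),P(313,2,.071),"low",P(264,340,.071),P(309,340,.071))
print("deck",P(191,101,.045),P(362,91,.045))
cv2.imwrite("pics/w3z.png",cv2.resize(c["img"][0:160,180:380],None,fx=4,fy=4,interpolation=cv2.INTER_CUBIC)[:,:,::-1])
plan([0.593,0.326,0.13],-3.6,5)
E
```

```text
line [0.5601 0.2181 0.071 ] [0.6129 0.2143 0.071 ] top [0.5705 0.3506 0.071 ] [0.6206 0.3473 0.071 ] low [5.474e-01 3.000e-04 7.100e-02] [ 0.5999 -0.0039  0.071 ]
deck [0.4942 0.2715 0.045 ] [0.6696 0.2689 0.045 ]
from [0.5765 0.1737 0.2618] -4.19
[[np.float64(0.11), np.float64(-3.06), np.float64(2.64)], np.float64(-0.12)]
[[np.float64(0.11), np.float64(-3.06), np.float64(2.64)], np.float64(-0.12)]
[[np.float64(0.12), np.float64(-3.06), np.float64(2.64)], np.float64(-0.12)]
[[np.float64(0.13), np.float64(-3.06), np.float64(2.64)], np.float64(-0.12)]
[[np.float64(0.13), np.float64(-3.06), np.float64(2.64)], np.float64(-0.12)]
```

View pics/w3z.png

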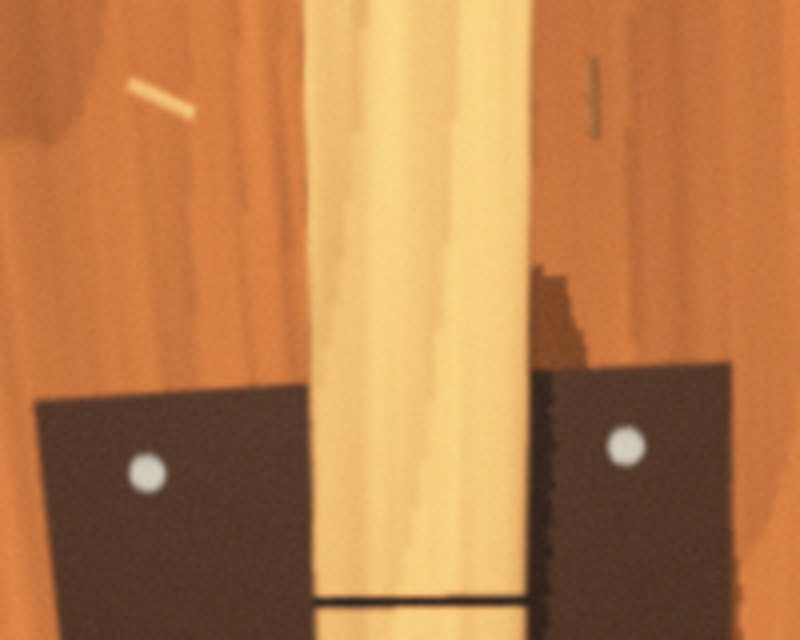

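Call:
play_rows:
  rows:
    - [0, [0.1, -3.2, 2.6], [0, 0, -0.1]]
    - [0, [0.1, -3.2, 2.6], [0, 0, -0.1]]
    - [0, [0.1, -3.2, 2.6], [0, 0, -0.1]]
    - [0, [0.1, -3.2, 2.6], [0, 0, -0.1]]
    - [0, [0.1, -3.2, 2.6], [0, 0, -0.1]]
    - [0, [0, 0, 0], [0, 0, 0]]

```text
time: 7.35
ee_pos: [0.5968, 0.3296, 0.1304]
tcp_rot: [-179.9, -0.8, -4.2]
wrist_force: [0.3, -0.7, -0.0]
opening: 0.0854
```

```bash
python3 - <<'E'
from h import *
c=camera("wrist"); print(c["xyz"],c["orientation"],get_obs()["ee_pos"],get_obs()["tcp_rot"])
import pickle; pickle.dump({k:c[k] for k in ["img","intrinsics","k1","xyz","orientation"]},open("w4.pkl","wb"))
save(c,"w4.png")
plan([0.5937,0.331,0.075],-3.6,3)
E
```

```text
[0.59994272 0.3984901  0.26133646] [164.51033147  -0.77575867  -4.17383128] [0.59732129 0.32820419 0.13268154] [-179.85641052   -0.91948769   -4.23330727]
from [0.5973 0.3282 0.1327] -4.23
[[np.float64(-0.13), np.float64(-0.08), np.float64(1.92)], np.float64(-0.21)]
[[np.float64(-0.13), np.float64(-0.08), np.float64(1.92)], np.float64(-0.21)]
[[np.float64(-0.13), np.float64(-0.08), np.float64(1.92)], np.float64(-0.21)]
```

View pics/w4.png

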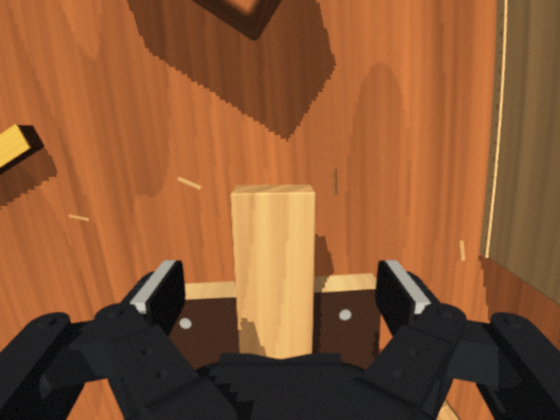

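```bash
python3 - <<'E'
from h import *
import pickle; c=pickle.load(open("w4.pkl","rb"))
P=lambda u,v,z: atz(c,[u,v],z)[0].round(4)
print("end",P(232.5,193,.071),P(314.5,192,.071),P(272,186,.045),"low",P(238.5,340,.071),P(310.5,340,.071))
E
```

```text
end [0.5711 0.358  0.071 ] [0.6202 0.3548 0.071 ] [0.5943 0.3552 0.045 ] low [0.5632 0.2541 0.071 ] [0.613 0.25  0.071]
```

Call:
play_rows:
  rows:
    - [0, [-0.1, -0.1, 2.0], [0, -0.9, -0.6]]
    - [0, [-0.1, -0.1, 2.0], [0, 0, 0]]
    - [0, [-0.1, -0.1, 1.0], [0, 0, 0]]
    - [0, [0, 0, 0], [0, 0, 0]]

```text
time: 7.8
ee_pos: [0.597, 0.3263, 0.0849]
tcp_rot: [-179.7, -0.2, -3.8]
wrist_force: [-0.5, -0.9, -0.7]
opening: 0.0854
```

Call:
play_rows:
  rows:
    - [0, [-0.3, -0.6, 1.0], [-0.3, -0.2, 0]]
    - [0, [0, -0.1, 1.0], [0, 0, 0]]
    - [0, [0, 0, 0.5], [0, 0, 0]]
    - [0, [0, 0, 0], [0, 0, 0]]

```text
time: 8.2
ee_pos: [0.5956, 0.3331, 0.0609]
tcp_rot: [-180.0, -0.2, -3.9]
wrist_force: [-0.5, -1.0, -0.3]
opening: 0.0855
```

Call:
play_rows:
  rows:
    - [0, [-0.15, 0, 0.1], [0, -0.2, -0.3]]
    - [0.3, [0, 0, 0], [0, 0, 0]]
    - [1, [0, 0, 0], [0, 0, 0]]
    - [1, [0, 0, 0], [0, 0, 0]]
    - [1, [0, 0, 0], [0, 0, 0]]
    - [1, [0, 0, 0], [0, 0, 0]]
    - [1, [0, 0, 0], [0, 0, 0]]
  newtons: 50

```text
time: 8.9
ee_pos: [0.5943, 0.3336, 0.061]
tcp_rot: [-179.9, -0.0, -3.6]
wrist_force: [0.4, -0.0, -1.1]
opening: 0.0509
```

```bash
python3 - <<'E'
from h import *
c=camera("wrist"); o=get_obs(); print(o["ee_pos"],o["tcp_rot"],o["wrist_force"],o["torque"],o["opening"])
save(c,"w5.png")
c=camera("scene"); cv2.imwrite("pics/s3z.png",cv2.resize(c["img"][160:300,200:400],None,fx=4,fy=4,interpolation=cv2.INTER_CUBIC)[:,:,::-1])
def Z(x,y,z): return atz(c,[(x+.5)/4-.5+200,(y+.5)/4-.5+160],z)[0].round(4)
E
```

```text
[0.59434659 0.33362504 0.06097894] [-1.79915844e+02 -2.27549188e-02 -3.58785349e+00] [0.01067198 0.35615882 0.18541199] [ 0.02182348  0.04091699 -0.01888498] 0.05083129907555747
```

View pics/w5.png

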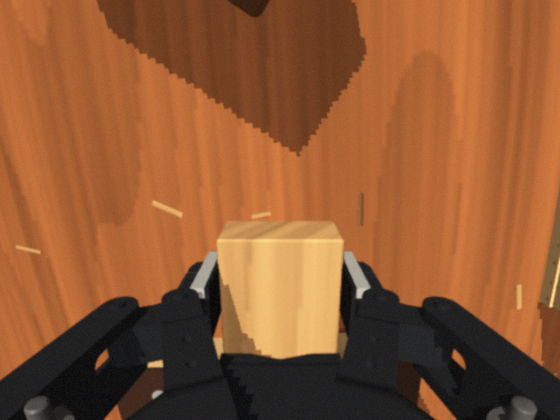

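View pics/s3z.png

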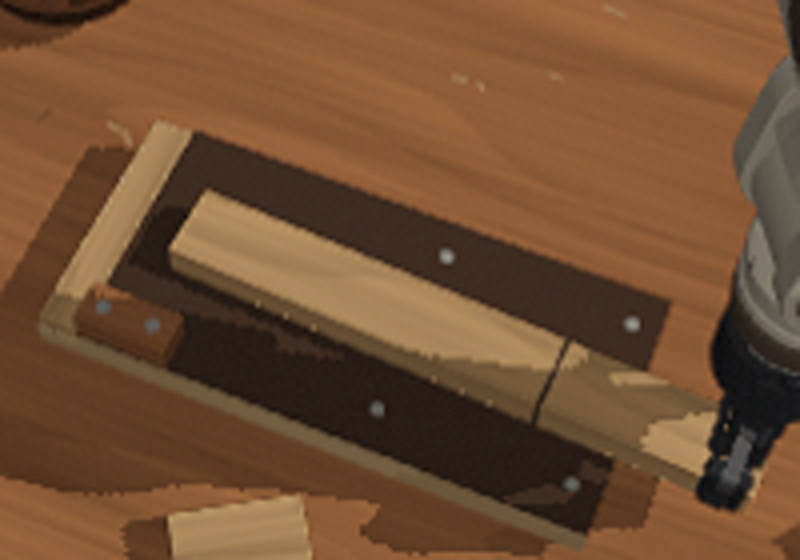

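Call:
play_rows:
  rows:
    - [1, [0.5, 0, 0], [0, 0, -0.9]]
    - [1, [0.5, 0.2, 0], [0, 0, -0.9]]
    - [1, [0.5, 0.5, 0], [0, 0, -0.9]]
    - [1, [0, 1, 0], [0, 0, 0]]
    - [1, [0, 1, 0], [0, 0, 0]]

```text
time: 9.5
ee_pos: [0.6102, 0.3056, 0.061]
tcp_rot: [-179.8, -0.0, -0.6]
wrist_force: [-0.6, 2.4, -1.0]
opening: 0.0506
```

Call:
play_rows:
  rows:
    - [1, [0, 1.2, 0], [-0.1, 0, 0.2]]
    - [1, [0, 1.2, 0], [0, 0, 0.1]]
    - [1, [0, 1.2, 0], [0, 0, 0]]
    - [1, [0, 1.2, 0], [0, 0, 0]]

```text
time: 9.9
ee_pos: [0.6094, 0.2525, 0.061]
tcp_rot: [-180.0, -0.0, -0.9]
wrist_force: [-0.3, 1.5, 0.2]
opening: 0.0509
```

Call:
play_rows:
  rows:
    - [1, [0, 2, 0], [0, 0, 0]]
    - [1, [0, 2, 0], [0, 0, 0]]
    - [1, [0, 2, 0], [0, 0, 0]]
    - [1, [0, 2, 0], [0, 0, 0]]
    - [1, [0, 2, 0], [0, 0, 0]]
    - [1, [0, 1, 0], [0, 0, 0]]

```text
time: 10.5
ee_pos: [0.6061, 0.1336, 0.0611]
tcp_rot: [-180.0, -0.0, -1.0]
wrist_force: [0.4, 2.1, -0.6]
opening: 0.0502
```

```bash
python3 - <<'E'
from h import *
c=camera("wrist"); o=get_obs(); print(o["ee_pos"],o["tcp_rot"],o["wrist_force"],o["torque"],o["opening"])
c=camera("scene"); cv2.imwrite("pics/s4z.png",cv2.resize(c["img"][150:290,180:380],None,fx=4,fy=4,interpolation=cv2.INTER_CUBIC)[:,:,::-1])
c=camera("top"); cv2.imwrite("pics/t4z.png",cv2.resize(c["img"][130:250,200:390],None,fx=4,fy=4,interpolation=cv2.INTER_CUBIC)[:,:,::-1])
E
```

```text
[0.60612972 0.1326468  0.06113726] [-1.79998073e+02 -3.41275880e-02 -1.03477492e+00] [ 1.30871872 -2.76606    -1.84804153] [-0.28174349  0.01042928 -0.02332004] 0.05047489961733831
```

View pics/t4z.png

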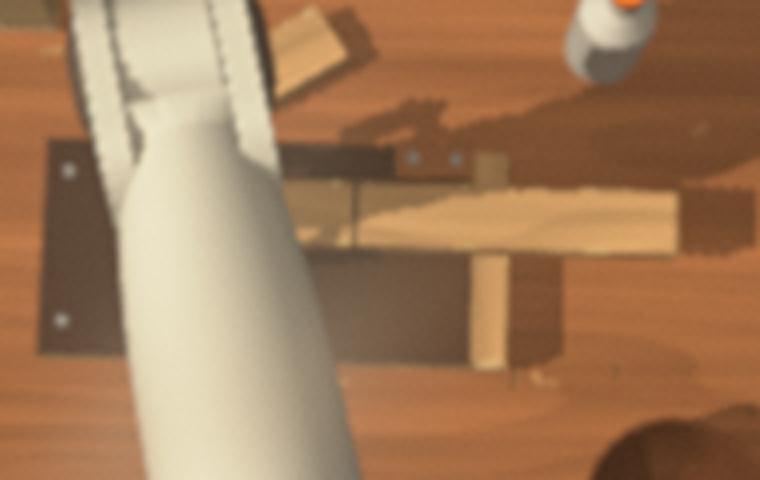

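View pics/s4z.png

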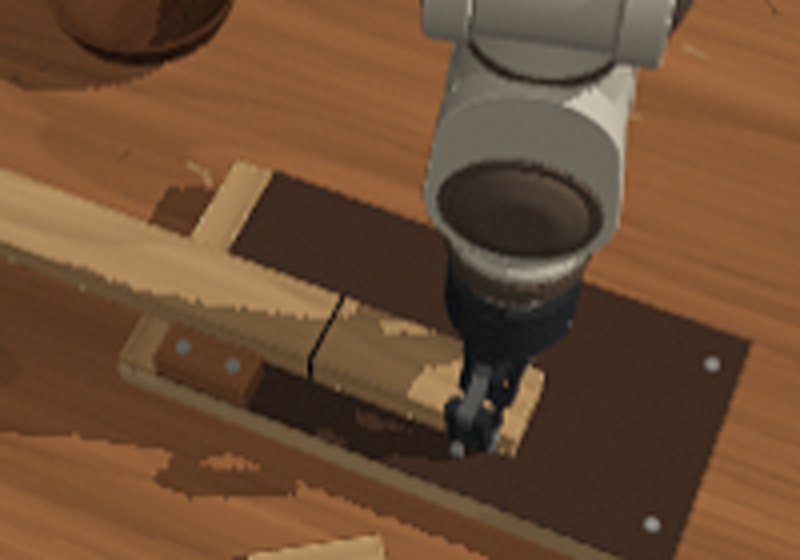

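Call:
play_rows:
  rows:
    - [1, [0, 2, 0], [0, 0, 0]]
    - [1, [0, 2, 0], [0, 0, 0]]
    - [1, [0, 2, 0], [0, 0, 0]]
    - [1, [0, 1.2, 0], [0, 0, 0]]
    - [1, [0, 0.6, 0], [0, 0, 0]]
    - [1, [0, 0, 0], [0, 0, 0]]

```text
time: 11.25
ee_pos: [0.6057, 0.0604, 0.0616]
tcp_rot: [-179.8, -0.1, -0.7]
wrist_force: [-0.6, -2.0, 0.3]
opening: 0.0508
```

```bash
python3 - <<'E'
from h import *
o=get_obs(); print(o["ee_pos"],o["tcp_rot"],o["wrist_force"],o["torque"],o["opening"])
c=camera("scene"); cv2.imwrite("pics/s5z.png",cv2.resize(c["img"][180:280,180:320],None,fx=5.7,fy=5.7,interpolation=cv2.INTER_CUBIC)[:,:,::-1])
d=camera("top"); cv2.imwrite("pics/t5z.png",cv2.resize(d["img"][150:230,270:390],None,fx=6,fy=6,interpolation=cv2.INTER_CUBIC)[:,:,::-1])
import pickle; pickle.dump([{k:c[k] for k in ["img","intrinsics","k1","xyz","orientation"]} for c in (c,d)],open("s5.pkl","wb"))
for q in (c,d): print(spotter.spot_in(q,"pencil_line"))
E
```

```text
[0.60574115 0.06038218 0.06159271] [-1.79774875e+02 -1.32621462e-01 -6.53205487e-01] [-0.58000146 -2.03694232  0.29424592] [-0.38354462  0.12818137  0.03001956] 0.050835485661401295
[{'point': [0.6095, -0.1278, 0.0682], 'confidence': 0.63}]
[{'point': [0.6002, -0.1624, 0.0724], 'confidence': 0.56}]
```

View pics/t5z.png

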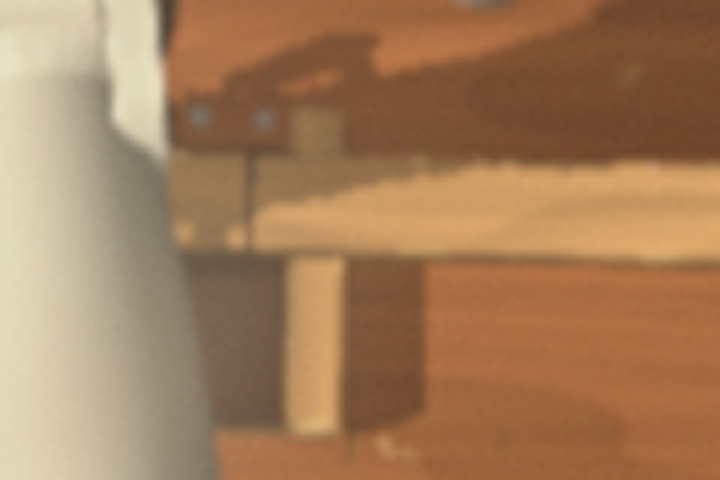

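View pics/s5z.png

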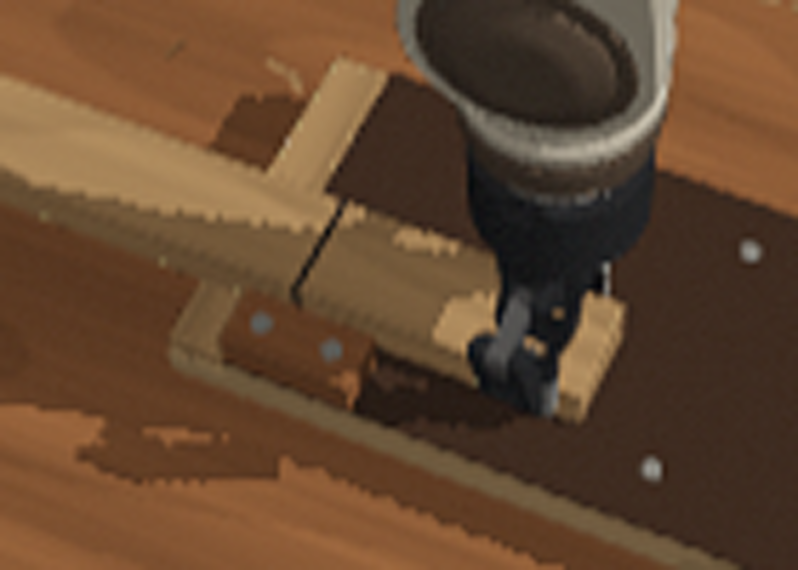

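```bash
python3 - <<'E'
from h import *
import pickle; c,d=pickle.load(open("s5.pkl","rb"))
T=lambda x,y,z: atz(d,[(x+.5)/6-.5+270,(y+.5)/6-.5+150],z)[0].round(4)
S=lambda x,y,z: atz(c,[(x+.5)/5.7-.5+180,(y+.5)/5.7-.5+180],z)[0].round(4)
print("top line",T(248,155,.071),T(250,250,.071),"fence end top",T(290,140,.067),"deckedge",T(288,265,.045),T(285,428,.045),"strip out",T(342,430,.044))
print("scene line",S(345,205,.071),S(298,300,.071),"fence",S(240,295,.067),S(221,340,.067),"deck edge",S(328,190,.045),S(390,75,.045), "strip out",S(340,58,.044),S(268,178,.044))
E
```

```text
top line [ 0.6292 -0.0588  0.071 ] [ 0.5773 -0.0598  0.071 ] fence end top [ 0.6387 -0.0817  0.067 ] deckedge [ 0.5745 -0.0821  0.045 ] [ 0.4854 -0.0803  0.045 ] strip out [ 0.4847 -0.1111  0.044 ]
scene line [ 0.5811 -0.0568  0.071 ] [ 0.6355 -0.0547  0.071 ] fence [ 0.6413 -0.0815  0.067 ] [ 0.6657 -0.0789  0.067 ] deck edge [ 0.5618 -0.0768  0.045 ] [ 0.4886 -0.0777  0.045 ] strip out [ 0.488  -0.1053  0.044 ] [ 0.5661 -0.1067  0.044 ]
```

Call:
play_rows:
  rows:
    - [1, [0, 1, 0], [-0.2, -0.1, 0.2]]
    - [1, [0, 0.8, 0], [0, 0, 0]]
    - [1, [0, 0.2, 0], [0, 0, 0]]
    - [1, [0, 0, 0], [0, 0, 0]]

```text
time: 11.85
ee_pos: [0.6057, 0.0417, 0.0615]
tcp_rot: [-179.8, -0.0, -0.7]
wrist_force: [0.3, 2.4, 0.7]
opening: 0.0509
```

Now I'll push toward the fence in small steps, watching the force.

Call:
play_rows:
  rows:
    - [1, [0.15, 0.2, 0], [0, 0, 0]]
    - [1, [0.15, 0.1, 0], [0, 0, 0]]
    - [1, [0.15, 0.05, 0], [0, 0, 0]]

```text
time: 12.15
ee_pos: [0.6095, 0.0378, 0.0614]
tcp_rot: [-179.8, 0.1, -0.7]
wrist_force: [-2.4, 2.0, 1.5]
opening: 0.0508
```

Call:
play_rows:
  rows:
    - [1, [0.15, 0, 0], [0, 0, 0]]

```text
time: 12.25
ee_pos: [0.6108, 0.0376, 0.0612]
tcp_rot: [-179.8, 0.1, -0.8]
wrist_force: [-8.1, 3.1, 2.8]
opening: 0.0507
```

Call:
play_rows:
  rows:
    - [1, [0.1, 0, 0], [0, 0, 0]]

```text
time: 12.35
ee_pos: [0.6108, 0.0375, 0.061]
tcp_rot: [-179.8, 0.2, -0.8]
wrist_force: [-10.6, 3.3, 5.5]
opening: 0.0507
```

Call:
play_rows:
  rows:
    - [1, [0, 0, 0], [0, 0, 0]]
    - [1, [0, 0, 0], [0, 0, 0]]

```text
time: 12.55
ee_pos: [0.6107, 0.0375, 0.0611]
tcp_rot: [-179.8, 0.3, -0.8]
wrist_force: [-3.5, 1.7, 1.8]
opening: 0.0507
```

```bash
python3 - <<'E'
from h import *
o=get_obs(); print(o["ee_pos"],o["tcp_rot"],o["wrist_force"],o["torque"],o["opening"])
c=camera("scene"); cv2.imwrite("pics/s6z.png",cv2.resize(c["img"][190:260,190:290],None,fx=8,fy=8,interpolation=cv2.INTER_CUBIC)[:,:,::-1])
d=camera("top"); cv2.imwrite("pics/t6z.png",cv2.resize(d["img"][160:230,290:390],None,fx=8,fy=8,interpolation=cv2.INTER_CUBIC)[:,:,::-1])
import pickle; pickle.dump([{k:c[k] for k in ["img","intrinsics","k1","xyz","orientation"]} for c in (c,d)],open("s6.pkl","wb"))
E
```

```text
[0.6106804  0.0375375  0.06110925] [-179.84981307    0.2933088    -0.79454896] [-3.49324431  1.67379236  1.75178871] [ 0.25818965  0.38197773 -0.23174621] 0.05071399271666631
```

View pics/t6z.png

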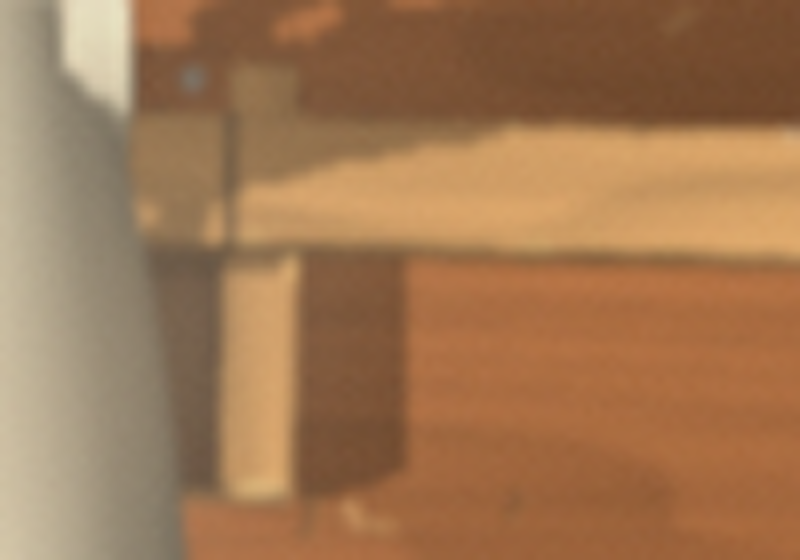

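View pics/s6z.png

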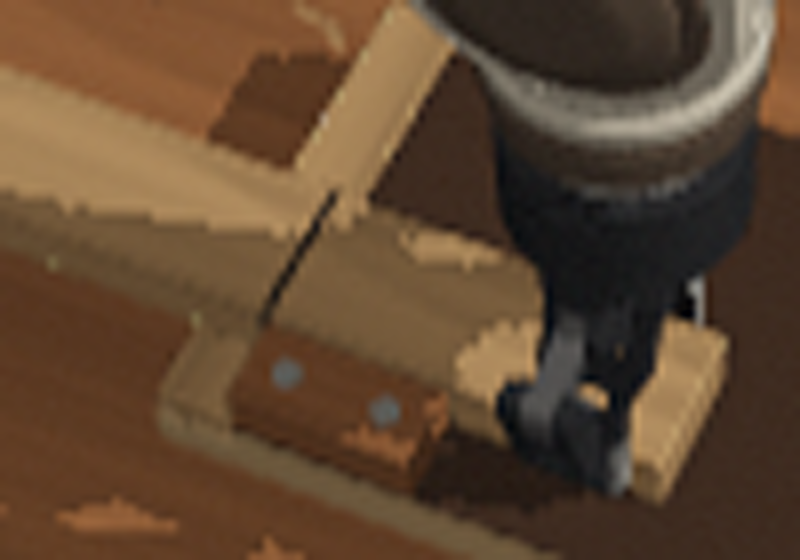

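```bash
python3 - <<'E'
from h import *
import pickle; c,d=pickle.load(open("s6.pkl","rb"))
T=lambda x,y,z: atz(d,[(x+.5)/8-.5+290,(y+.5)/8-.5+160],z)[0].round(4)
S=lambda x,y,z: atz(c,[(x+.5)/8-.5+190,(y+.5)/8-.5+190],z)[0].round(4)
print("top line",T(229,115,.071),T(231,243,.071),"fence end",T(233,90,.067),"deckedge",T(222,270,.045),T(220,480,.045),"edge",T(200,112,.071),T(700,124,.071))
print("scene line",S(335,190,.071),S(264,321,.071),"fence",S(259,327,.067),S(232,393,.067),"deck edge",S(372,200,.045),S(455,50,.045),"board far edge",S(264,321,.071),S(0,210,.071),S(450,395,.071))
# sub-pixel line/deck edge in top
g=cv2.cvtColor(d["img"],cv2.COLOR_RGB2GRAY).astype(float)
for r in range(176,190): 
    s=g[r,312:326]; print(r,s.astype(int))
for r in range(196,218,4): print(r,g[r,312:330].astype(int))
E
```

```text
top line [ 0.6344 -0.0822  0.071 ] [ 0.5818 -0.0829  0.071 ] fence end [ 0.6457 -0.0842  0.067 ] deckedge [ 0.5759 -0.0812  0.045 ] [ 0.4898 -0.0802  0.045 ] edge [ 0.6355 -0.0705  0.071 ] [ 0.6335 -0.2737  0.071 ]
scene line [ 0.5835 -0.0811  0.071 ] [ 0.638  -0.0802  0.071 ] fence [ 0.6386 -0.0821  0.067 ] [ 0.664  -0.0791  0.067 ] deck edge [ 0.5678 -0.0771  0.045 ] [ 0.5    -0.0773  0.045 ] board far edge [ 0.638  -0.0802  0.071 ] [ 0.6334 -0.18    0.071 ] [ 0.6397 -0.0133  0.071 ]
176 [123 121 122 123 122 116 102 106 117 121 121 120 120 121]
177 [124 124 123 123 123 116 104 106 116 122 121 121 122 120]
178 [125 126 125 125 125 117 104 107 119 123 122 123 122 120]
179 [128 127 126 126 125 118 103 107 121 124 124 122 124 122]
180 [127 128 129 127 127 119 102 107 121 125 124 125 123 123]
181 [127 126 129 130 127 118 103 108 121 125 126 124 123 125]
182 [125 125 124 127 127 117 103 108 125 135 136 136 136 141]
183 [125 124 125 124 125 118 105 116 138 154 159 159 158 162]
184 [127 125 123 125 125 122 112 127 151 166 169 170 172 171]
185 [123 123 122 126 135 135 120 134 155 164 164 167 167 168]
186 [122 122 122 129 144 143 126 135 153 159 160 158 160 159]
187 [123 122 123 132 151 149 127 134 153 159 157 157 158 158]
188 [122 124 124 138 155 152 129 138 157 164 163 159 160 159]
189 [118 120 124 137 152 148 127 136 156 162 161 156 153 151]
196 [101 100 100  99  97 114 142 154 162 165 168 171 169 168 151 121 102  99]
200 [102 103 101  99  98 112 140 154 160 166 167 169 170 166 147 117  98  96]
204 [102 102 101  97  97 112 141 154 162 165 167 169 172 165 145 115 100  97]
208 [102 101  97  96  99 120 144 154 159 165 168 172 173 166 143 114  97  96]
212 [100  97  98  95  99 123 150 156 161 163 168 172 173 163 137 106  93  93]
216 [102  97  92  90  96 118 149 159 159 162 168 172 174 162 129 100  89  90]
```

```bash
python3 - <<'E'
from h import *
o=get_obs();print(o["time"],o["ee_pos"],o["wrist_force"])
c=camera("scene"); im=c["img"].copy()
a=np.radians(-0.8); Y=np.array([-np.sin(a),np.cos(a),0]);X=np.array([np.cos(a),np.sin(a),0])
L=np.array([0.6095,-0.0805,0.071])
pts=[L-.26*Y+s*.026*X+np.array([0,0,h]) for s in(-1,1) for h in (-.006,0,.006)]
print(proj(c,pts).round(1))
cv2.imwrite("pics/s7z.png",cv2.resize(im[150:290,60:260],None,fx=4,fy=4,interpolation=cv2.INTER_CUBIC)[:,:,::-1])
E
```

```text
12.65 [0.61068759 0.03752034 0.06110012] [-3.04561729  1.87690202  2.55272296]
[[149.6 183.9]
 [149.1 182.6]
 [148.6 181.3]
 [139.4 197.7]
 [138.8 196.4]
 [138.3 195.1]]
```

View pics/s7z.png

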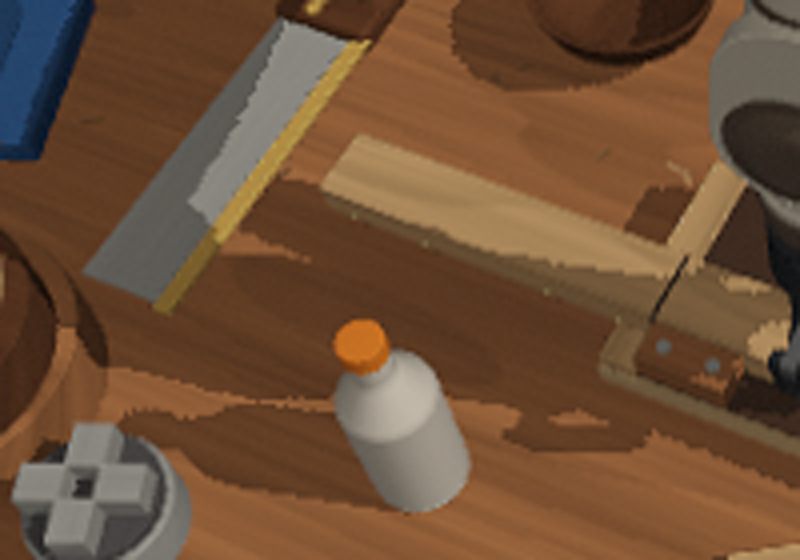

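Call:
play_rows:
  rows:
    - [1, [0, 0, 0], [0, 0, 0]]
    - [1, [0, 0, 0], [0, 0, 0]]
    - [1, [0, 0, 0], [0, 0, 0]]
    - [1, [0, 0, 0], [0, 0, 0]]
  newtons: 60

```text
time: 13.1
ee_pos: [0.6107, 0.0375, 0.0612]
tcp_rot: [-179.9, 0.3, -0.8]
wrist_force: [-3.0, 2.3, 2.8]
opening: 0.0507
```

```bash
python3 - <<'E'
from h import *
o=get_obs(); print(o["time"],o["ee_pos"],o["tcp_rot"],o["wrist_force"],o["opening"],o["qd"].round(2))
print(job_done())
E
```

```text
13.1 [0.61069825 0.03751403 0.06117346] [-179.85245244    0.28072792   -0.79167901] [-2.99381263  2.31130229  2.77334554] 0.05065605842944301 [-0.01  0.04 -0.02 -0.05  0.04 -0.12]
the job is handed in; nothing more can be done
None
```

I pressed the strip down, slid the board along the deck to the fence and handed the job in at 13.1 s, with the board still gripped. No verdict is reported.

- **Strip:** it stopped firmly under 10–14 N with the fingertips about 44 mm above the bench, which is its fully-down height. The board then slid over it with no catch in the force readings. I did not measure the strip's tilt separately at the end.
- **Pencil line:** it sits within about 1–2 mm of the fence's end by dead reckoning and by the fence corner and strip edge in the top and scene pictures. One reading disagreed: the strip edge in the scene picture put it about 2.5 mm off. All are inside the 5 mm limit.
- **Fence:** the board pushes against it with about 3 N. The gripper's heading (-0.8°) is close to the saw board's (about -0.9°).
- **Level and hold:** the overhanging end shows in the scene picture within about 2 px of where a level board would be. The grip height had not changed since pickup. The grip is set to 60 N, and the arm was still.
- **Other things on the bench:** I saw no sign that anything else moved, but I did not measure them again.

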